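Sweep the offcuts into the scrap box and shut it

ROBOT

A 7-joint arm with a two-finger parallel gripper is mounted at the origin on a cart in front of the work surface, level with it; the furniture and walls round the work are solid. World frame = base frame: x ahead of the robot, y to its left, z up, the work surface at z = 0. Lengths are in m, angles in rad, forces in N, time in s.
With the tool pointing down it reaches from about 0.425 to 0.925 m from the base axis. Payload 6.8 kg.
Tool frame: the origin (TCP) lies midway between the tips of the shut fingers; the grasp point (between the pads) lies 19 mm behind it (bot.hold_point_z is the distance from the TCP to the grasp point, in m); z points along the fingers, y is the line along which they close (so a half turn about z gives the same grasp; the last joint's range is limited). The gripper opens to 85 mm and grips with 20 to 120 N. Pads are 22 mm wide; open, the fingers measure 114 mm over their backs; the gripper's body (76 mm by 85 mm) begins 54 mm behind the grasp point. The pads swing forward as they close: fully open they stand 13 mm farther back than shut.
Start: joints at [0.999, 0.477, 0.022, 1.555, -0.011, 1.109, -0.083], TCP at [0.302, -0.604, 0.231] pointing down, gripper open.
Joint ranges: [-2.96, 2.96], [-0.34, 2.1], [-1.41, 1.46], [0.24, 2.44], [-1.37, 4.51], [0.17, 1.92], [-2.96, 2.96]. Speed limits (rad/s): [2.39, 2.39, 3.14, 3.14, 3.14, 3.14, 3.14].

INTERFACE

Orientations are given as a unit quaternion [w, x, y, z].
In Python, from station import bot gives the robot as it stands. The module is installed in compiled form; this text tells all that it offers.
- The arm moves only by the tool step_arm, never from a script. Its argument "increments" is a list that holds one entry, the list of rows, each a list of 7 numbers: the opening, from -1 (shut) to 1 (fully open), then the shift along the tool's x, y, z in mm, then the turn, a rotation vector about the tool's x, y, z in degrees. In form: [[[grip, x, y, z, ax, ay, az], ...]]. A call has 1 to 10 rows; each row is the pose to reach, as a shift and turn from the pose commanded when the call began, along the tool's axes at that moment; what a row does not reach only later rows make up. A row lasts 1/12 s, in which the tool goes at most 41.7 mm and 7.16 degrees, less where a joint would pass 70% of its speed; a pose out of reach is approached as far as the arm can. A call with a gripper value outside its range is refused whole. The fingers move at their own pace and stop on an object; "force" is the grip in N (left out, the last holds). Time passes only in rows, so rows that repeat a pose let the fingers close. It gives the time, the measured TCP pose, the force, the opening and the grip force at its end, in the units of the state.
- bot.get_obs(): the state, without advancing time (a new reading comes with each control period).
- bot.read_camera(name): name is "scene" or "top" or "wrist"; returns a dict with "image" (400x640x3 uint8, red, green, blue), "camera_matrix" (3x3 intrinsics, pixels), "R" (3x3) and "t" (3): a world point X has camera coordinates R X + t. Camera axes: x right, y down, z forward; pixel columns grow to the right and rows downward; lengths in m; the calibration is good to about 2 mm. The wrist camera is an equidistant fisheye: a pixel r from the principal point sees the ray r / f radians off the axis. A picture is of the moment at which its call begins. There is no depth.
- bot.hand_in(): hands the job in; it is judged then, once.
The state is a dict: "t": time; "q": joint angles; "joint_vel": joint speeds; "joint_torque": joint torques, N m; "eef_pos": TCP position; "tool_rot": TCP orientation; "contact_force": force on the tool from outside, world axes, zero at the start; "torque": the same for the moment, N m; "gripper_width": opening from 0.0 (shut) to 1.0 (fully open); "grasp_force": force on a finger pad.
Only numpy, scipy, OpenCV 4.12 (cv2) and the standard library are available. Lean on these libraries where they do the work, as an engineer would, in place of code of your own. Each camera call takes 0.05 s, during which the arm holds its last target. There are 200 camera calls.

TASK

Clear the bench: with the bench brush, sweep the four steel offcuts over the lip and right into the open scrap box (the brush does the moving, not the gripper), then put the brush down on the bench clear of the box and swing the lid fully shut. Leave the black comparator, the white sample bottle and the timer on the bench standing where they are.

Things in the scene. Friction and masses are not known exactly. Their poses are not given: they have to be found in the camera images.
- scrap_box: low grey sheet-steel scrap box, fixed, 256 mm wide (its y), walls 48 mm high and 3 mm thick, open at its front (-x). Origin: on the bench under the middle of the box; sill (front end of walls and floor) at x = -70 mm, inner back at x = +110 mm, inside from y = -125 to +125 mm, floor 3 mm high
- box_sill (a point): middle of the sill, on the box floor; axes as the box. A sloping lip runs from the bench, 40 mm before the sill, up to it; beside the lip, cheeks 26 mm high flare outward from the sill's corners to 144 mm either side of the middle
- box_lid (a joint): angle of the scrap box's steel lid: 0 = shut, grows as it opens (1.57 = upright, at most 1.75). The hinge is stiff: the lid stays where it is left and must be moved all the way. A 36 mm skirt on its free edge closes the front just before the sill, so an offcut still on the sill keeps it from shutting
- box_lid_hinge (a point): middle of the lid's hinge line, 51 mm above the bench at the back of the box (117 mm behind the box's origin); the line runs along the box's y, axes as the box
- lid_edge (a point): middle of the lid's free edge, on its outer face, 193 mm from the hinge; lid 268 mm wide, 3 mm thick. A steel bow handle, 90 mm long along the edge and in its middle, stands 34 mm off the outer face, 35 mm from the edge. x points to the hinge, z out of the outer face
- bench_brush: wooden hand brush standing on its black bristles: stiff bristle block 150 x 36 mm, 50 mm high; above it the wooden stock 162 x 46 mm, 50 to 70 mm above the bristle ends; handle 26 mm wide on to x = -190 mm, 52 to 70 mm up. Origin: middle of the bristle ends; x runs along its length away from the handle, y across it; 0.22 kg
- brush_stock (a point): middle of the brush's stock, 60 mm above the bristle ends: the place to grip it, across the 46 mm width; axes as the brush
- comparator: black upright water-colour comparator (a flat-sided hand instrument) standing behind the offcuts, 44 x 92 mm, 134 mm high; origin under its middle; leave it alone
- sample_bottle: white square-shouldered sample bottle with a blue band, 69 x 81 x 143 mm; origin under its middle; leave it alone
- timer: white kitchen timer with a dark knob, 64 mm across, 39 mm high; origin under its middle; leave it alone
- tube_offcut: square-tube offcut, bright steel, 62 mm long, 28 x 28 mm, open ends; origin under its middle, x along its length
- tube_offcut_mid (a point): middle of the tube offcut, half-way up
- channel_offcut: U-channel offcut, dark steel, 60 mm long, 36 mm wide, 20 mm high, lying open side down; origin under its middle, x along its length
- channel_offcut_mid (a point): middle of the channel offcut, half-way up
- bar_offcut: solid flat-bar offcut, bright steel, 60 x 32 mm, 18 mm high; origin under its middle, x along its length
- bar_offcut_mid (a point): middle of the bar offcut, half-way up
- stepped_offcut: solid stepped bar end, dark steel, 62 x 30 mm, 26 mm high over the half at its +x end and 14 mm over the rest; origin under its middle, x along its length
- stepped_offcut_mid (a point): middle of the stepped offcut, half-way up

How it is judged:
On the way, in this order (a step that is already met when the one before it is completed fails the run):
1. all four offcuts are inside the scrap box (x of tube_offcut_mid in the frame of scrap_box between -0.062 and 0.11 m and y of tube_offcut_mid in the frame of scrap_box between -0.125 and 0.125 m and height (world z) of each of tube_offcut_mid, channel_offcut_mid, bar_offcut_mid, stepped_offcut_mid below 0.06 m and x of channel_offcut_mid in the frame of scrap_box between -0.062 and 0.11 m and y of channel_offcut_mid in the frame of scrap_box between -0.125 and 0.125 m and x of bar_offcut_mid in the frame of scrap_box between -0.062 and 0.11 m and y of bar_offcut_mid in the frame of scrap_box between -0.125 and 0.125 m and x of stepped_offcut_mid in the frame of scrap_box between -0.062 and 0.11 m and y of stepped_offcut_mid in the frame of scrap_box between -0.125 and 0.125 m), for 0.2 s.
2. the lid is shut (value of joint box_lid below 0.05 rad), for 0.2 s.
At the end, for the whole second after the job is handed in: all four offcuts lie inside the scrap box (middles at least 8 mm behind the sill, between the walls), the lid is shut to within 0.05 rad, and the brush rests, let go, on the bench (stock not over 80 mm high), not touching the box (all of step 1 and value of joint box_lid below 0.05 rad and height (world z) of brush_stock between 0 and 0.08 m and linear speed of bench_brush below 0.02 m/s and contact force between bench_brush and scrap_box below 0.2 N).
It fails at once if an offcut is pushed or picked up with the gripper instead of the brush (finger force on an offcut over 4 N) (contact force between the fingers and tube_offcut above 4 N or contact force between the fingers and channel_offcut above 4 N or contact force between the fingers and bar_offcut above 4 N or contact force between the fingers and stepped_offcut above 4 N).
It fails at once if an offcut falls off the bench (height (world z) of any of tube_offcut_mid, channel_offcut_mid, bar_offcut_mid, stepped_offcut_mid below -0.05 m).
It fails at once if the comparator, the bottle or the timer is shifted by more than 30 mm or tipped (distance of any of comparator, sample_bottle, timer from where it was at the start of the episode above 0.03 m or angle between any of comparator, sample_bottle, timer's own z axis and vertical above 0.3 rad).
It also fails if it takes over 70 s, if anything falls off the work surface, if the arm or the gripper's body presses on something with over 40 N, if the wrist force passes 120 N, or if a joint passes its speed limit or range.

## Working session

There is one attempt and no reset: what is moved stays moved. The work goes in short steps, Python scripts to look and compute and a tool call to move; the robot and the scene stay as the last step left them, time stands still between calls to the robot, and variables do not carry over. Pictures are saved under pics/ and viewed, at most 10 in all, crops included, and the job is handed in when it is done.

Besides the shell and the picture viewer there is one more tool, called as name([rows], argument=value, ...), one row to a line, values as JSON. step_arm: Moves the arm, as the interface text tells. Its arguments: {"type":"object","properties":{"increments":{"type":"array"},"force":{"type":"number"}},"required":["increments"]}

```bash
mkdir -p pics; python3 - <<'E'
from station import bot
import cv2,numpy as np,pickle
o=bot.get_obs();print({k:np.round(v,3) for k,v in o.items()},bot.hold_point_z)
d={}
for n in("scene","top","wrist"):
    c=bot.read_camera(n);d[n]=c
    cv2.imwrite(f"pics/{n}0.png",c["image"][:,:,::-1]);print(n,c["camera_matrix"].tolist(),np.round(-c["R"].T@c["t"],3),np.round(c["R"],3).tolist())
pickle.dump(d,open("c0.pkl","wb"))
E
```

```text
{'t': np.float64(0.0), 'q': array([ 0.999,  0.478,  0.022,  1.556, -0.012,  1.109, -0.083]), 'joint_vel': array([ 0.   ,  0.001,  0.001,  0.   , -0.   , -0.001, -0.   ]), 'joint_torque': array([-1.0000e-03, -5.9646e+01,  1.6080e+00, -2.8120e+01,  1.2000e-02,
        9.0000e-03, -0.0000e+00]), 'eef_pos': array([ 0.302, -0.603,  0.23 ]), 'tool_rot': array([-0.001,  0.973,  0.23 , -0.   ]), 'contact_force': array([-0.038, -0.124, -0.335]), 'torque': array([ 0.019, -0.001,  0.001]), 'grasp_force': np.float64(0.0), 'gripper_width': np.float64(1.0)} 0.0187
scene [[380.0105175645056, 0.0, 319.32209649891064], [0.0, 380.0105175645056, 200.35562109501598], [0.0, 0.0, 1.0]] [-0.007  0.528  0.813] [[-0.672, -0.741, -0.002], [-0.523, 0.476, -0.707], [0.525, -0.474, -0.707]]
top [[454.2387922180057, 0.0, 329.52943560062147], [0.0, 454.2387922180057, 203.57738253938226], [0.0, 0.0, 1.0]] [0.451 0.023 1.605] [[-0.004, -1.0, -0.005], [-0.997, 0.005, -0.073], [0.073, 0.005, -0.997]]
wrist [[309.70691628693146, 0.0, 317.60672581181683], [0.0, 309.70691628693146, 201.20251072533344], [0.0, 0.0, 1.0]] [ 0.367 -0.573  0.374] [[0.447, -0.894, -0.002], [-0.858, -0.43, 0.283], [-0.254, -0.125, -0.959]]
```

View pics/top0.png

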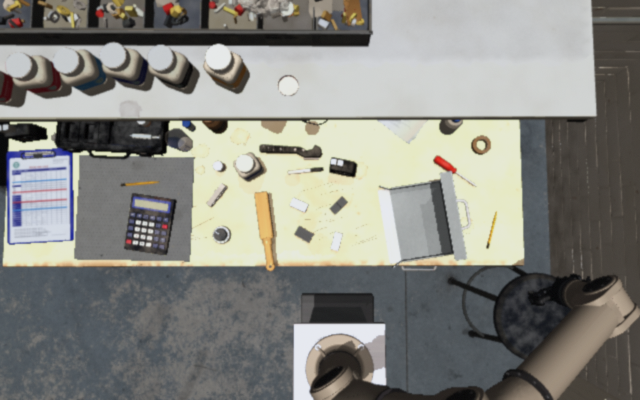

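View pics/scene0.png

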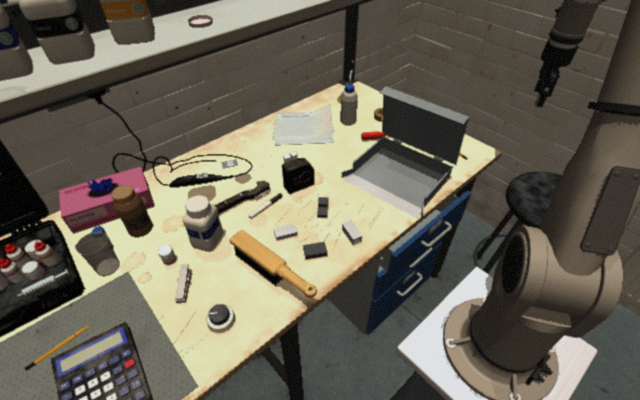

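The top view shows the box at the right (about 380-465, 175-262), with its mouth facing image left (+y). The offcuts are near (299,204), (338,204), (303,234) and (336,240). The brush is at (263,215) with its handle toward the robot. The comparator is at (343,166), the bottle at (247,166) and the timer at (221,235).

```bash
cat > h.py <<'E'
import numpy as np,cv2,pickle
def ray(c,u,v):
    d=np.linalg.inv(c["camera_matrix"])@[u,v,1.];return -c["R"].T@c["t"],c["R"].T@d
def onz(c,u,v,z):
    o,d=ray(c,u,v);return (o+d*(z-o[2])/d[2])[:3]
def tri(c1,p1,c2,p2):
    o1,d1=ray(c1,*p1);o2,d2=ray(c2,*p2)
    s=np.linalg.lstsq(np.c_[d1,-d2],o2-o1,rcond=None)[0]
    a=o1+s[0]*d1;b=o2+s[1]*d2;return (a+b)/2,np.linalg.norm(a-b)
def proj(c,X):
    p=c["camera_matrix"]@(c["R"]@np.asarray(X)+c["t"]);return p[:2]/p[2]
def rect(c,x0,x1,y0,y1,z,s):  # top-down map of plane z: up=+x, left=+y, s px per m
    W=int((y1-y0)*s);H=int((x1-x0)*s)
    w=[(x1,y1),(x1,y0),(x0,y0),(x0,y1)]
    src=np.float32([proj(c,(a,b,z)) for a,b in w]);dst=np.float32([(0,0),(W,0),(W,H),(0,H)])
    return cv2.warpPerspective(c["image"],cv2.getPerspectiveTransform(src,dst),(W,H),flags=cv2.INTER_CUBIC)[:,:,::-1]
E
python3 - <<'E'
from h import *
d=pickle.load(open("c0.pkl","rb"))
for n,p in dict(edge=(300,265),white1=(299,204),dark1=(338,204),dark2=(303,234),white2=(336,240),comp=(343,166),bot=(247,166),timer=(221,235),brush0=(263,193),brush1=(269,268),boxL=(385,190)).items(): print(n,onz(d["top"],*p,0.02).round(3))
for n in("top","scene"):
    im=rect(d[n],.30,.72,-.42,.38,0,1000)
    for k in range(9): cv2.line(im,(k*100-20,0),(k*100-20,8),(0,0,255),1)
    for k in range(5): cv2.line(im,(0,20+k*100),(8,20+k*100),(0,0,255),1)
    cv2.imwrite(f"pics/{n}_r.png",im)
E
```

```text
edge [0.354 0.134 0.02 ]
white1 [0.566 0.138 0.02 ]
dark1 [0.566 0.002 0.02 ]
dark2 [0.461 0.124 0.02 ]
white2 [0.44  0.009 0.02 ]
comp [ 0.7   -0.017  0.02 ]
bot [0.701 0.321 0.02 ]
timer [0.459 0.41  0.02 ]
brush0 [0.605 0.264 0.02 ]
brush1 [0.344 0.242 0.02 ]
boxL [ 0.614 -0.163  0.02 ]Traceback (most recent call last):
  File "<stdin>", line 6, in <module>
cv2.error: OpenCV(4.12.0) :-1: error: (-5:Bad argument) in function 'line'
> Overload resolution failed:
>  - Layout of the output array img is incompatible with cv::Mat
>  - Expected Ptr<cv::UMat> for argument 'img'
```

```bash
python3 - <<'E'
from h import *
d=pickle.load(open("c0.pkl","rb"))
for n in("top","scene"):
    im=np.ascontiguousarray(rect(d[n],.30,.76,-.44,.36,0,1000))
    for k in range(8): cv2.line(im,(k*100+60,0),(k*100+60,8),(0,0,255),1)
    for k in range(5): cv2.line(im,(0,60+k*100),(8,60+k*100),(0,0,255),1)
    cv2.imwrite(f"pics/{n}_r.png",im)
E
```

```text
(no output)
```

View pics/top_r.png

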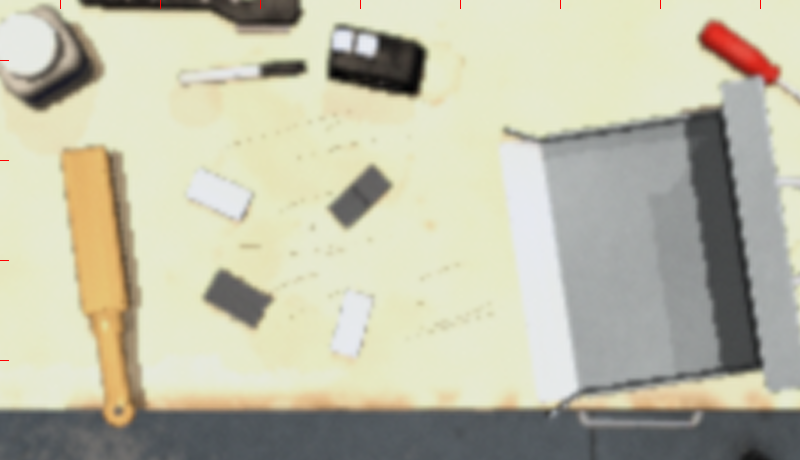

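View pics/scene_r.png

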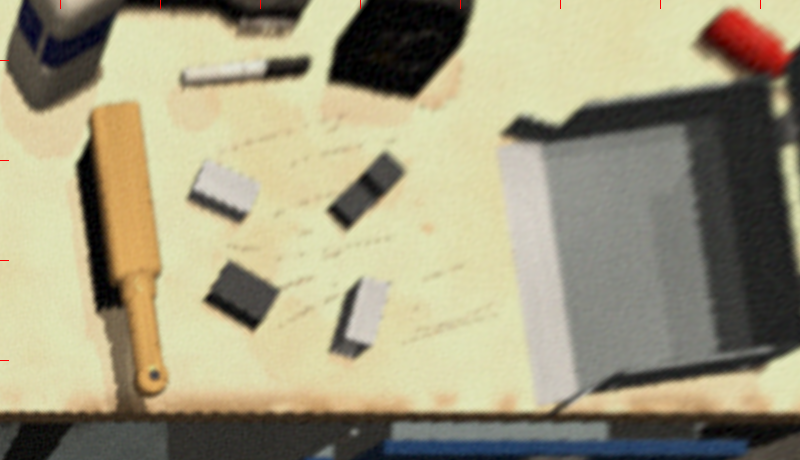

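The rectified maps give x = 0.76 - v/1000 and y = 0.36 - u/1000. The sill runs from (543,142) to (580,390), so the box x axis is about (0.148, -0.989). Triangulating the stock from both views puts its middle at (0.525, 0.257), top about 0.065 high, with its long axis nearly parallel to the sill. Next I compute the moves.

```bash
cat > mv.py <<'E'
import sys,numpy as np
from scipy.spatial.transform import Rotation as Ro
from station import bot
# pose: x y z yaw(deg, heading of tool x) [tilt deg about world y-ish tool x]
def rot(yaw,tilt=0): return Ro.from_euler('z',yaw,degrees=True)*Ro.from_euler('x',180+tilt,degrees=True)
def plan(wps,p=None,R=None):
    if p is None:
        o=bot.get_obs();p=np.array(o["eef_pos"]);R=Ro.from_quat(o["tool_rot"],scalar_first=True)
        print("at",p.round(4),"yaw",R.as_matrix()[:2,0].round(3),"F",np.round(o["contact_force"],1),"T",np.round(o["torque"],2),"w",round(float(o["gripper_width"]),3),"t",round(float(o["t"]),2))
    for w in wps:
        Rw=rot(*w[3:]);d=R.inv().apply(np.array(w[:3])-p)*1000
        print(w,np.round(d,1),"rv",np.round((R.inv()*Rw).as_rotvec(degrees=True),1),"rows",round(np.linalg.norm(d)/41.7,1))
if __name__=="__main__": 
    W=[tuple(map(float,a.split(','))) for a in sys.argv[1:]]
    plan(W)
    for a,b in zip(W,W[1:]): plan([b],np.array(a[:3]),rot(*a[3:]))
E
python3 mv.py 0.33,-0.58,0.36,7.7 0.5,-0.2,0.36,7.7 0.525,0.257,0.16,7.7 0.525,0.257,0.043,7.7
```

```text
at [ 0.3017 -0.6033  0.2305] yaw [0.894 0.447] F [-0.9  0.1  0.8] T [-0.02 -0.02 -0.01] w 1.001 t 0.15
(0.33, -0.58, 0.36, 7.7) [  35.7   -8.4 -129.4] rv [-0.1  0.  18.9] rows 3.2
(0.5, -0.2, 0.36, 7.7) [ 357.7 -272.2 -129.1] rv [-0.1  0.  18.9] rows 11.2
(0.525, 0.257, 0.16, 7.7) [ 584.5 -669.4   71.5] rv [-0.1  0.  18.9] rows 21.4
(0.525, 0.257, 0.043, 7.7) [ 584.5 -669.3  188.5] rv [-0.1  0.  18.9] rows 21.8
(0.5, -0.2, 0.36, 7.7) [ 219.4 -353.8   -0. ] rv [0. 0. 0.] rows 10.0
(0.525, 0.257, 0.16, 7.7) [  86.  -449.5  200. ] rv [0. 0. 0.] rows 12.0
(0.525, 0.257, 0.043, 7.7) [  0.  -0. 117.] rv [0. 0. 0.] rows 2.8
```

step_arm([
  [[1,36,-8,-130,0,0,19],[1,36,-8,-130,0,0,19],[1,36,-8,-130,0,0,19],[1,36,-8,-130,0,0,19],[1,358,-272,-130,0,0,19],[1,358,-272,-130,0,0,19],[1,358,-272,-130,0,0,19],[1,358,-272,-130,0,0,19],[1,358,-272,-130,0,0,19],[1,358,-272,-130,0,0,19]],
])

```text
t: 0.98
eef_pos: [0.4328, -0.3502, 0.3611]
tool_rot: [0.0, 0.998, 0.066, -0.0]
contact_force: [0.4, -1.1, 0.3]
gripper_width: 1.001
grasp_force: 0.0
```

```bash
python3 mv.py 0.5,-0.1,0.36,7.7 0.525,0.257,0.19,7.7
```

```text
at [ 0.4328 -0.3502  0.3611] yaw [0.991 0.132] F [ 0.4 -1.1  0.3] T [ 0.01 -0.08  0.05] w 1.001 t 0.98
(0.5, -0.1, 0.36, 7.7) [  99.7 -239.1    1.1] rv [ 0.   0.  -0.1] rows 6.2
(0.525, 0.257, 0.19, 7.7) [ 171.7 -589.7  171.1] rv [ 0.   0.  -0.1] rows 15.3
(0.525, 0.257, 0.19, 7.7) [  72.6 -350.4  170. ] rv [0. 0. 0.] rows 9.5
```

step_arm([
  [[1,100,-239,0,0,0,0],[1,100,-239,0,0,0,0],[1,100,-239,0,0,0,0],[1,100,-239,0,0,0,0],[1,100,-239,0,0,0,0],[1,100,-239,0,0,0,0],[1,172,-590,170,0,0,0],[1,172,-590,170,0,0,0],[1,172,-590,170,0,0,0],[1,172,-590,170,0,0,0]],
])

```text
t: 1.82
eef_pos: [0.5088, 0.0417, 0.2906]
tool_rot: [0.0, 0.998, 0.066, 0.0]
contact_force: [0.8, -1.1, -1.0]
gripper_width: 1.0
grasp_force: 0.0
```

```bash
python3 mv.py 0.525,0.257,0.20,7.7
```

```text
at [0.5088 0.0417 0.2906] yaw [0.991 0.132] F [ 0.8 -1.1 -1. ] T [ 0.01 -0.06  0.03] w 1.0 t 1.82
(0.525, 0.257, 0.2, 7.7) [  44.4 -211.3   90.6] rv [ 0.  -0.  -0.1] rows 5.6
```

step_arm([
  [[1,42,-195,80,0,0,0],[1,42,-195,80,0,0,0],[1,42,-195,80,0,0,0],[1,42,-195,80,0,0,0],[1,42,-195,80,0,0,0],[1,42,-195,80,0,0,0],[1,42,-195,80,0,0,0]],
])

```text
t: 2.4
eef_pos: [0.5234, 0.2421, 0.2096]
tool_rot: [-0.0, 0.998, 0.069, -0.002]
contact_force: [-0.3, -1.3, -1.2]
gripper_width: 1.002
grasp_force: 0.0
```

```bash
python3 mv.py 0.525,0.257,0.043,7.7; python3 - <<'E'
from h import *
from station import bot
d={n:bot.read_camera(n) for n in("scene","top","wrist")};pickle.dump(d,open("c1.pkl","wb"))
cv2.imwrite("pics/wrist1.png",d["wrist"]["image"][:,:,::-1])
# wood mask centroids (orange) of stock for height check, in the initial pictures
d0=pickle.load(open("c0.pkl","rb"));P={}
for n,box in dict(top=(250,185,285,275),scene=(225,225,325,305)).items():
    im=d0[n]["image"];h=cv2.cvtColor(im,cv2.COLOR_RGB2HSV)
    m=cv2.inRange(h,(8,120,90),(22,255,255));k=np.zeros_like(m);k[box[1]:box[3],box[0]:box[2]]=255;m&=k
    q=np.argwhere(m)[:,::-1]
    q0=np.float32([onz(d0[n],u,v,.07)[:2] for u,v in q]);
    c,(w,hh),a=cv2.minAreaRect(q0);e=cv2.fitLine(q0,cv2.DIST_L2,0,.01,.01).ravel()
    s=q0@e[:2]*np.sign(e[0]);top=q0[s>s.max()-.155];c2=cv2.minAreaRect(top)
    print(n,len(q),"ax",e[:2]*np.sign(e[0]),"all",np.round(c,4),w,hh,"stock",np.round(c2[0],4),np.round(c2[1],3),round(c2[2],1))
    P[n]=proj(d0[n],(c2[0][0],c2[0][1],.07))
print(tri(d0["top"],P["top"],d0["scene"],P["scene"]))
E
```

```text
at [0.5234 0.2421 0.2096] yaw [0.99  0.138] F [-0.3 -1.3 -1.2] T [-0.01  0.01 -0.04] w 1.002 t 2.4
(0.525, 0.257, 0.043, 7.7) [  4.1 -14.4 166.6] rv [-0.1  0.2  0.2] rows 4.0
top 806 ax [0.9907204  0.13591586] all [0.472  0.2459] 0.26449331641197205 0.043654873967170715 stock [0.5261 0.2535] [0.155 0.044] 7.9
scene 1407 ax [0.9909526  0.13421234] all [0.458  0.2521] 0.28222331404685974 0.04502532631158829 stock [0.5209 0.2612] [0.155 0.045] 8.2
(array([0.52752542, 0.25628255, 0.05927119]), np.float64(0.0028075297033436177))
```

View pics/wrist1.png

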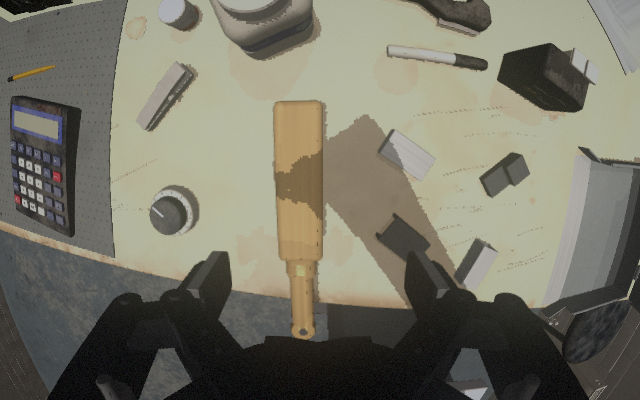

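The wrist view shows the brush straight between the open fingers (stock 273-325, 100-262), with the offcuts clear to the right. I can descend and grip.

step_arm([
  [[1,4,-14,100,0,0,0],[1,4,-14,100,0,0,0],[1,4,-14,100,0,0,0],[1,4,-14,166,0,0,0],[1,4,-14,166,0,0,0],[1,4,-14,166,0,0,0],[1,4,-14,166,0,0,0]],
])

```text
t: 3.13
eef_pos: [0.5275, 0.2511, 0.0453]
tool_rot: [0.001, 0.998, 0.065, -0.001]
contact_force: [-0.1, 0.5, 0.4]
gripper_width: 1.0
grasp_force: 0.0
```

```bash
python3 mv.py 0.525,0.256,0.043,7.8
```

```text
at [0.5275 0.2511 0.0453] yaw [0.992 0.13 ] F [-0.1  0.5  0.4] T [ 0.02 -0.03  0.04] w 1.0 t 3.13
(0.525, 0.256, 0.043, 7.8) [-1.8 -5.2  2.3] rv [ 0.1  0.1 -0.4] rows 0.1
```

step_arm([
  [[1,-2,-5,2,0,0,0],[-1,-2,-5,2,0,0,0],[-1,-2,-5,2,0,0,0],[-1,-2,-5,2,0,0,0],[-1,-2,-5,2,0,0,0],[-1,-2,-5,2,0,0,0],[-1,-2,-5,2,0,0,0],[-1,-2,-5,2,0,0,0]],
], force=80)

```text
t: 3.8
eef_pos: [0.5254, 0.2579, 0.0449]
tool_rot: [-0.0, 0.998, 0.066, 0.001]
contact_force: [-2.1, -2.0, 8.3]
gripper_width: 0.524
grasp_force: 81.1
```

```bash
python3 mv.py 0.442,0.25,0.047,7.8 0.442,0.20,0.047,7.8 
```

```text
at [0.5254 0.2579 0.0449] yaw [0.991 0.132] F [-2.1 -2.   8.3] T [-0.32  0.4   0.06] w 0.524 t 3.8
(0.442, 0.25, 0.047, 7.8) [-83.7  -3.1  -2.2] rv [ 0.  -0.1 -0.2] rows 2.0
(0.442, 0.2, 0.047, 7.8) [-90.3  46.4  -2.2] rv [ 0.  -0.1 -0.2] rows 2.4
(0.442, 0.2, 0.047, 7.8) [-6.8 49.5  0. ] rv [0. 0. 0.] rows 1.2
```

step_arm([
  [[-1,0,0,-4,0,0,0],[-1,0,0,-4,0,0,0],[-1,-25,0,-4,0,0,0],[-1,-50,0,-4,0,0,0],[-1,-75,10,-4,0,0,0],[-1,-100,20,-4,0,0,0],[-1,-100,30,-4,0,0,0],[-1,-100,30,-4,0,0,0]],
])

```text
t: 4.47
eef_pos: [0.4283, 0.2123, 0.047]
tool_rot: [0.001, 0.998, 0.066, -0.001]
contact_force: [1.3, 0.1, -1.3]
gripper_width: 0.524
grasp_force: 81.9
```

```bash
python3 mv.py 0.443,0.03,0.049,7.8 0.452,-0.05,0.049,7.8 0.473,-0.227,.049,7.8 
```

```text
at [0.4283 0.2123 0.047 ] yaw [0.991 0.131] F [ 1.3  0.1 -1.3] T [-0.01 -0.09  0.06] w 0.524 t 4.47
(0.443, 0.03, 0.049, 7.8) [ -9.3 182.7  -1.5] rv [ 0.1  0.1 -0.3] rows 4.4
(0.452, -0.05, 0.049, 7.8) [-10.8 263.1  -1.3] rv [ 0.1  0.1 -0.3] rows 6.3
(0.473, -0.227, 0.049, 7.8) [-13.2 441.4  -0.9] rv [ 0.1  0.1 -0.3] rows 10.6
(0.452, -0.05, 0.049, 7.8) [-1.9 80.5  0. ] rv [0. 0. 0.] rows 1.9
(0.473, -0.227, 0.049, 7.8) [ -3.2 178.2   0. ] rv [0. 0. 0.] rows 4.3
```

step_arm([
  [[-1,-1,16,-2,0,0,0],[-1,-2,32,-2,0,0,0],[-1,-3,48,-2,0,0,0],[-1,-3,64,-2,0,0,0],[-1,-4,80,-2,0,0,0],[-1,-5,96,-2,0,0,0],[-1,-6,112,-2,0,0,0],[-1,-7,128,-2,0,0,0],[-1,-8,144,-2,0,0,0],[-1,-8,160,-2,0,0,0]],
])

```text
t: 5.3
eef_pos: [0.4448, 0.0557, 0.0497]
tool_rot: [-0.001, 0.998, 0.066, 0.002]
contact_force: [0.0, 2.1, -2.3]
gripper_width: 0.524
grasp_force: 82.6
```

```bash
python3 mv.py 0.452,-0.05,0.049,7.8 0.473,-0.227,.049,7.8; python3 - <<'E'
from h import *
from station import bot
c=bot.read_camera("scene");cv2.imwrite("pics/s2.png",c["image"][:,:,::-1])
E
```

```text
at [0.4448 0.0557 0.0497] yaw [0.991 0.132] F [ 0.   2.1 -2.3] T [ 0.41 -0.21  0.08] w 0.524 t 5.3
(0.452, -0.05, 0.049, 7.8) [ -6.8 105.8   0.6] rv [-0.1 -0.2 -0.2] rows 2.5
(0.473, -0.227, 0.049, 7.8) [ -9.3 284.    0.3] rv [-0.1 -0.2 -0.2] rows 6.8
(0.473, -0.227, 0.049, 7.8) [ -3.2 178.2   0. ] rv [0. 0. 0.] rows 4.3
```

View pics/s2.png

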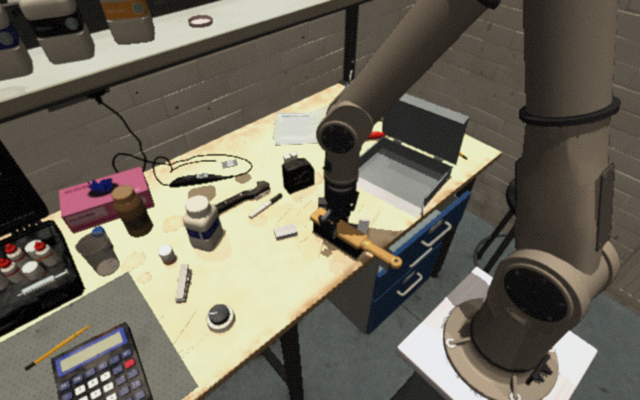

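The brush is moving squarely, with the far pair untouched (one bright piece visible at (286,231)). I'll carry on to the box.

step_arm([
  [[-1,-1,16,0,0,0,0],[-1,-2,32,0,0,0,0],[-1,-3,48,0,0,0,0],[-1,-4,64,0,0,0,0],[-1,-5,80,0,0,0,0],[-1,-6,96,0,0,0,0],[-1,-7,112,0,0,0,0],[-1,-7,128,0,0,0,0],[-1,-7,144,0,0,0,0],[-1,-7,160,0,0,0,0]],
])

```text
t: 6.18
eef_pos: [0.4585, -0.1039, 0.0496]
tool_rot: [-0.001, 0.998, 0.066, 0.001]
contact_force: [0.8, 2.8, -0.3]
gripper_width: 0.526
grasp_force: 82.9
```

```bash
python3 mv.py 0.473,-0.227,.050,7.8; python3 - <<'E'
from h import *
from station import bot
a=bot.read_camera("top");b=bot.read_camera("wrist")["image"]
im=np.ascontiguousarray(rect(a,.30,.70,-.44,.16,0,1000))
b=cv2.resize(b[:,:,::-1],None,fx=.5,fy=.5);im[-200:,-320:]=b
cv2.imwrite("pics/t3.png",im)
E
```

```text
at [ 0.4585 -0.1039  0.0496] yaw [0.991 0.132] F [ 0.8  2.8 -0.3] T [ 0.69  0.06 -0.05] w 0.526 t 6.18
(0.473, -0.227, 0.05, 7.8) [ -1.8 124.   -0.6] rv [-0.1 -0.1 -0.2] rows 3.0
```

View pics/t3.png

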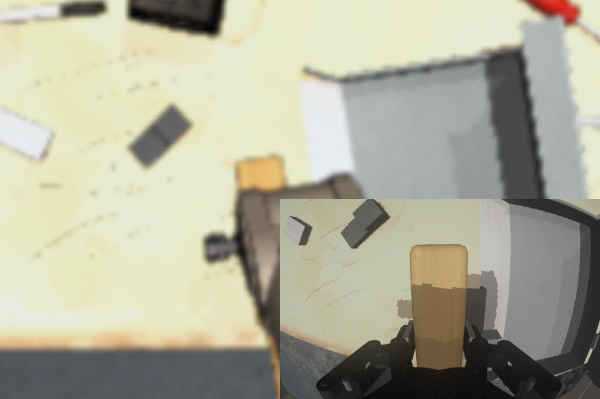

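The far pair is untouched, and the near pair is ahead of the brush at the lip. I'll push them in.

step_arm([
  [[-1,0,15,-1,0,0,0],[-1,0,30,-2,0,0,0],[-1,0,45,-2,0,0,0],[-1,-1,60,-2,0,0,0],[-1,-1,75,-2,0,0,0],[-1,-1,90,-2,0,0,0],[-1,-2,105,-2,0,0,0],[-1,-2,118,-2,0,0,0],[-1,-2,128,-2,0,0,0],[-1,-2,128,-2,0,0,0]],
])

```text
t: 7.12
eef_pos: [0.4723, -0.2333, 0.0513]
tool_rot: [0.001, 0.998, 0.065, 0.0]
contact_force: [-0.1, 0.9, -2.6]
gripper_width: 0.519
grasp_force: 83.5
```

```bash
python3 mv.py 0.473,-0.227,.050,7.8 0.46,-0.15,0.15,7.8 0.50,0.23,.12,7.8 0.55,0.23,0.05,7.8
```

```text
at [ 0.4723 -0.2333  0.0513] yaw [0.992 0.13 ] F [-0.1  0.9 -2.6] T [-0.   -0.05  0.02] w 0.519 t 7.12
(0.473, -0.227, 0.05, 7.8) [ 1.5 -6.1  1.3] rv [ 0.1 -0.  -0.3] rows 0.2
(0.46, -0.15, 0.15, 7.8) [ -1.3 -84.  -98.8] rv [ 0.1 -0.  -0.3] rows 3.1
(0.5, 0.23, 0.12, 7.8) [  87.6 -455.7  -69.2] rv [ 0.1 -0.  -0.3] rows 11.3
(0.55, 0.23, 0.05, 7.8) [ 137.1 -449.3    0.9] rv [ 0.1 -0.  -0.3] rows 11.3
(0.46, -0.15, 0.15, 7.8) [  -2.4  -78.1 -100. ] rv [0. 0. 0.] rows 3.0
(0.5, 0.23, 0.12, 7.8) [  91.2 -371.1   30. ] rv [0. 0. 0.] rows 9.2
(0.55, 0.23, 0.05, 7.8) [49.5  6.8 70. ] rv [0. 0. 0.] rows 2.1
```

step_arm([
  [[-1,0,-15,-15,0,0,0],[-1,0,-30,-50,0,0,0],[-1,0,-50,-90,0,0,0],[-1,45,-280,-90,0,0,0],[-1,45,-280,-90,0,0,0],[-1,45,-280,-90,0,0,0],[-1,45,-280,-90,0,0,0],[-1,45,-280,-90,0,0,0],[-1,45,-280,-90,0,0,0],[-1,45,-280,-90,0,0,0]],
])

```text
t: 7.95
eef_pos: [0.4795, 0.0602, 0.1421]
tool_rot: [-0.002, 0.997, 0.071, 0.001]
contact_force: [-0.9, -0.3, -1.9]
gripper_width: 0.528
grasp_force: 83.7
```

```bash
python3 mv.py 0.50,0.225,.10,7.8 0.55,0.225,0.049,7.8; python3 - <<'E'
from h import *
from station import bot
a=bot.read_camera("top");s=bot.read_camera("scene")
ra=np.ascontiguousarray(rect(a,.32,.72,-.44,.30,0,1000))[:,:,:]
rs=rect(s,.32,.70,-.40,.18,0,600)
ra=cv2.resize(ra,None,fx=.8,fy=.8);H=max(ra.shape[0],rs.shape[0])
im=np.zeros((ra.shape[0]+rs.shape[0],max(ra.shape[1],rs.shape[1]),3),np.uint8);im[:ra.shape[0],:ra.shape[1]]=ra;im[ra.shape[0]:,:rs.shape[1]]=rs
cv2.imwrite("pics/m4.png",im);print(im.shape)
E
```

```text
at [0.4795 0.0602 0.1421] yaw [0.99  0.142] F [-0.9 -0.3 -1.9] T [ 0.04 -0.12 -0.01] w 0.528 t 7.95
(0.5, 0.225, 0.1, 7.8) [  43.5 -160.    42.8] rv [-0.2 -0.2  0.4] rows 4.1
(0.55, 0.225, 0.049, 7.8) [  92.9 -152.8   93.9] rv [-0.2 -0.2  0.4] rows 4.8
(0.55, 0.225, 0.049, 7.8) [49.5  6.8 51. ] rv [0. 0. 0.] rows 1.7
(546, 592, 3)
```

View pics/m4.png

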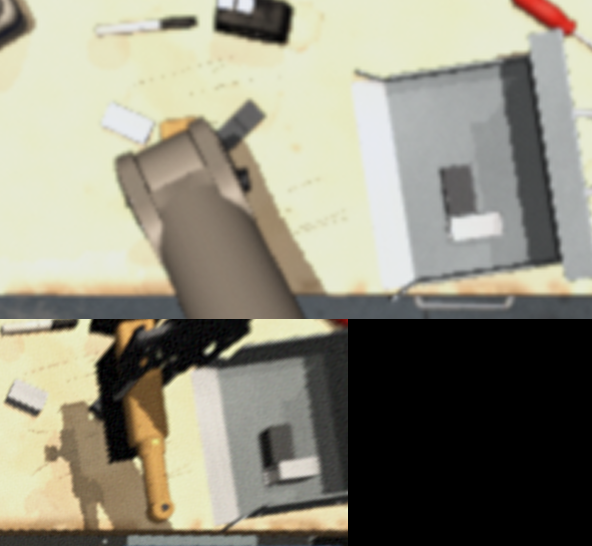

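Both near offcuts lie well inside the box, at about (458,190) and (476,226) in the top map. The other two haven't moved. Now the second stroke.

step_arm([
  [[-1,44,-160,20,0,0,0],[-1,44,-160,20,0,0,0],[-1,44,-160,20,0,0,0],[-1,44,-160,20,0,0,0],[-1,44,-160,20,0,0,0],[-1,88,-156,60,0,0,0],[-1,88,-156,60,0,0,0],[-1,88,-156,85,0,0,0],[-1,88,-156,85,0,0,0],[-1,88,-156,85,0,0,0]],
])

```text
t: 8.88
eef_pos: [0.5448, 0.2162, 0.055]
tool_rot: [0.001, 0.998, 0.065, -0.002]
contact_force: [-0.2, 0.4, -1.2]
gripper_width: 0.519
grasp_force: 83.5
```

```bash
python3 mv.py 0.55,0.225,.049,7.8 0.545,0.05,0.049,7.8 0.53,-0.20,0.052,7.8 0.53,-0.25,0.052,7.8
```

```text
at [0.5448 0.2162 0.055 ] yaw [0.991 0.13 ] F [-0.2  0.4 -1.2] T [ 0.03 -0.02  0.  ] w 0.519 t 8.88
(0.55, 0.225, 0.049, 7.8) [ 6.3 -8.   6. ] rv [ 0.1  0.2 -0.3] rows 0.3
(0.545, 0.05, 0.049, 7.8) [-21.4 164.8   6.4] rv [ 0.1  0.2 -0.3] rows 4.0
(0.53, -0.2, 0.052, 7.8) [-68.9 410.7   4. ] rv [ 0.1  0.2 -0.3] rows 10.0
(0.53, -0.25, 0.052, 7.8) [-75.4 460.3   4.2] rv [ 0.1  0.2 -0.3] rows 11.2
(0.545, 0.05, 0.049, 7.8) [-28.7 172.7   0. ] rv [0. 0. 0.] rows 4.2
(0.53, -0.2, 0.052, 7.8) [-48.8 245.7  -3. ] rv [0. 0. 0.] rows 6.0
(0.53, -0.25, 0.052, 7.8) [-6.8 49.5  0. ] rv [0. 0. 0.] rows 1.2
```

step_arm([
  [[-1,0,0,6,0,0,0],[-1,-2,16,6,0,0,0],[-1,-4,32,6,0,0,0],[-1,-6,48,6,0,0,0],[-1,-8,64,6,0,0,0],[-1,-10,80,6,0,0,0],[-1,-12,96,6,0,0,0],[-1,-15,112,6,0,0,0],[-1,-17,128,6,0,0,0],[-1,-19,144,6,0,0,0]],
])

```text
t: 9.72
eef_pos: [0.5467, 0.0736, 0.0518]
tool_rot: [-0.001, 0.998, 0.066, 0.001]
contact_force: [0.5, 2.5, -3.2]
gripper_width: 0.523
grasp_force: 83.9
```

```bash
python3 mv.py 0.53,-0.20,0.052,7.8 0.53,-0.25,0.052,7.8
```

```text
at [0.5467 0.0736 0.0518] yaw [0.991 0.133] F [ 0.5  2.5 -3.2] T [ 0.77 -0.01  0.06] w 0.523 t 9.72
(0.53, -0.2, 0.052, 7.8) [-52.8 268.9  -0.7] rv [-0.1 -0.2 -0.2] rows 6.6
(0.53, -0.25, 0.052, 7.8) [-59.4 318.5  -0.7] rv [-0.1 -0.2 -0.2] rows 7.8
(0.53, -0.25, 0.052, 7.8) [-6.8 49.5  0. ] rv [0. 0. 0.] rows 1.2
```

step_arm([
  [[-1,-3,16,2,0,0,0],[-1,-6,32,2,0,0,0],[-1,-9,48,2,0,0,0],[-1,-12,64,2,0,0,0],[-1,-15,80,2,0,0,0],[-1,-18,96,2,0,0,0],[-1,-22,112,2,0,0,0],[-1,-25,128,2,0,0,0],[-1,-28,144,1,0,0,0],[-1,-31,160,1,0,0,0]],
])

```text
t: 10.55
eef_pos: [0.5363, -0.0889, 0.0506]
tool_rot: [-0.0, 0.998, 0.067, 0.001]
contact_force: [-1.4, 2.7, -4.0]
gripper_width: 0.521
grasp_force: 84.0
```

```bash
python3 mv.py 0.53,-0.20,0.052,7.8 0.53,-0.25,0.052,7.8;  python3 - <<'E'
from h import *
from station import bot
cv2.imwrite("pics/w5.png",bot.read_camera("wrist")["image"][:,:,::-1])
E
```

```text
at [ 0.5363 -0.0889  0.0506] yaw [0.991 0.133] F [-1.4  2.7 -4. ] T [0.58 0.17 0.08] w 0.521 t 10.55
(0.53, -0.2, 0.052, 7.8) [-21.  109.2  -1.5] rv [-0.  -0.1 -0.1] rows 2.7
(0.53, -0.25, 0.052, 7.8) [-27.7 158.8  -1.5] rv [-0.  -0.1 -0.1] rows 3.9
(0.53, -0.25, 0.052, 7.8) [-6.8 49.5  0. ] rv [0. 0. 0.] rows 1.2
```

View pics/w5.png

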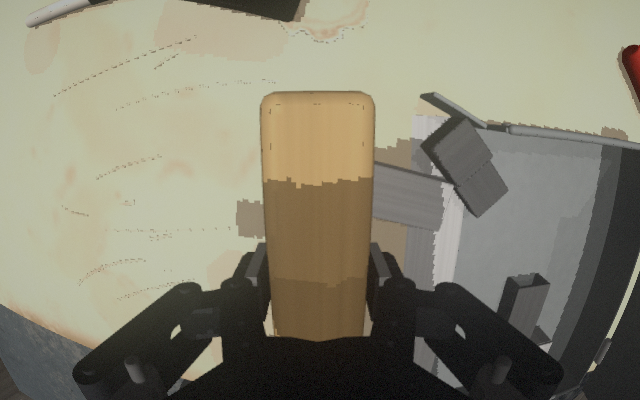

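The bright bar is being pushed flat by the brush. It carries the stepped piece ahead over the lip, close to the far sill corner at (460,160). I'll continue slowly, easing toward the box middle.

step_arm([
  [[-1,-4,12,0,0,0,0],[-1,-8,24,0,0,0,0],[-1,-12,36,0,0,0,0],[-1,-16,48,-1,0,0,0],[-1,-19,60,-1,0,0,0],[-1,-22,72,-1,0,0,0],[-1,-25,84,-1,0,0,0],[-1,-28,96,-1,0,0,0],[-1,-30,108,-1,0,0,0],[-1,-31,120,-1,0,0,0]],
])

```text
t: 11.43
eef_pos: [0.5214, -0.2132, 0.0503]
tool_rot: [-0.0, 0.998, 0.066, -0.0]
contact_force: [-1.0, 5.6, 0.4]
gripper_width: 0.522
grasp_force: 84.4
```

```bash
python3 mv.py 0.52,-0.255,0.052,7.8 0.52,-0.20,0.15,7.8 0.50,0.15,0.1,7.8
```

```text
at [ 0.5214 -0.2132  0.0503] yaw [0.991 0.132] F [-1.   5.6  0.4] T [ 1.46 -0.15  0.3 ] w 0.522 t 11.43
(0.52, -0.255, 0.052, 7.8) [-6.9 41.3 -1.7] rv [-0.   0.  -0.2] rows 1.0
(0.52, -0.2, 0.15, 7.8) [  0.4 -13.3 -99.7] rv [-0.   0.  -0.2] rows 2.4
(0.5, 0.15, 0.1, 7.8) [  26.9 -362.8  -49.4] rv [-0.   0.  -0.2] rows 8.8
(0.52, -0.2, 0.15, 7.8) [  7.5 -54.5 -98. ] rv [0. 0. 0.] rows 2.7
(0.5, 0.15, 0.1, 7.8) [  27.7 -349.5   50. ] rv [0. 0. 0.] rows 8.5
```

step_arm([
  [[-1,-2,12,-1,0,0,0],[-1,-5,24,-2,0,0,0],[-1,-5,32,-2,0,0,0],[-1,-5,32,-2,0,0,0],[-1,-4,15,-20,0,0,0],[-1,-4,0,-60,0,0,0],[-1,-4,-20,-95,0,0,0],[-1,0,-60,-95,0,0,0],[-1,10,-100,-95,0,0,0],[-1,15,-140,-95,0,0,0]],
])

```text
t: 12.27
eef_pos: [0.519, -0.0716, 0.1466]
tool_rot: [0.001, 0.998, 0.065, 0.002]
contact_force: [0.9, 0.2, -3.2]
gripper_width: 0.525
grasp_force: 84.6
```

step_arm([
  [[-1,5,-180,0,0,0,0],[-1,5,-180,0,0,0,0],[-1,5,-180,0,0,0,0],[-1,5,-180,0,0,0,0],[-1,5,-180,0,0,0,0],[-1,5,-180,0,0,0,0]],
])

```text
t: 12.77
eef_pos: [0.4989, 0.1121, 0.146]
tool_rot: [-0.001, 0.998, 0.07, 0.001]
contact_force: [1.0, -0.9, -2.2]
gripper_width: 0.525
grasp_force: 84.5
```

```bash
python3 mv.py 0.5,0.15,0.049,7.8; python3 - <<'E'
from h import *
from station import bot
a=bot.read_camera("top");s=bot.read_camera("scene");pickle.dump((a,s),open("c5.pkl","wb"))
ra=rect(a,.34,.66,-.46,-.12,0,1100);rs=rect(s,.34,.66,-.46,-.12,0,1100)
cv2.imwrite("pics/m6.png",np.hstack([ra,rs]))
E
```

```text
at [0.4989 0.1121 0.146 ] yaw [0.99  0.139] F [ 1.  -0.9 -2.2] T [ 0.   -0.06 -0.03] w 0.525 t 12.77
(0.5, 0.15, 0.049, 7.8) [  6.2 -37.2  97.1] rv [-0.1 -0.1  0.2] rows 2.5
```

View pics/m6.png

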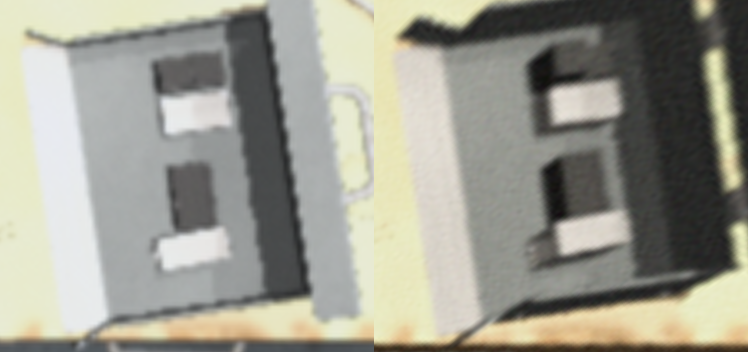

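All four offcuts lie in the middle of the box: top-map pairs at (190,72)/(195,110) and (190,195)/(192,250), well behind the sill. Next I put the brush down.

step_arm([
  [[-1,6,-37,50,0,0,0],[-1,6,-37,90,0,0,0],[-1,6,-37,94,0,0,0],[-1,6,-37,98,0,0,0],[-1,6,-37,101,0,0,0],[-1,6,-37,101,0,0,0],[-1,6,-37,101,0,0,0]],
])

```text
t: 13.45
eef_pos: [0.5007, 0.1429, 0.045]
tool_rot: [0.001, 0.998, 0.065, 0.0]
contact_force: [-3.5, 0.1, 4.2]
gripper_width: 0.524
grasp_force: 85.2
```

```bash
python3 mv.py 0.5,0.15,0.0445,7.8
```

```text
at [0.5007 0.1429 0.045 ] yaw [0.992 0.13 ] F [-3.5  0.1  4.2] T [0.34 0.79 0.11] w 0.524 t 13.45
(0.5, 0.15, 0.0445, 7.8) [ 0.3 -7.1  0.5] rv [ 0.1 -0.  -0.4] rows 0.2
```

step_arm([
  [[1,0,0,0,0,0,0],[1,0,0,0,0,0,0],[1,0,0,0,0,0,0],[1,0,0,0,0,0,0],[1,0,0,-30,0,0,0],[1,0,0,-70,0,0,0],[1,0,0,-110,0,0,0],[-1,0,0,-220,0,0,0],[-1,0,0,-220,0,0,0],[-1,0,0,-320,0,0,0]],
])

```text
t: 14.28
eef_pos: [0.4999, 0.1444, 0.2814]
tool_rot: [0.0, 0.998, 0.066, 0.0]
contact_force: [1.4, -0.2, -0.4]
gripper_width: 0.603
grasp_force: 0.0
```

```bash
python3 mv.py 0.46,-0.2,0.36,7.8 0.44,-0.45,0.36,8.5 0.44,-0.45,0.211,8.5; python3 - <<'E'
from h import *
from station import bot
a=bot.read_camera("top");s=bot.read_camera("scene")
for n,c,box in (("top",a,(270,170,340,290)),("scene",s,(240,200,420,330))):
    h=cv2.cvtColor(c["image"],cv2.COLOR_RGB2HSV);m=cv2.inRange(h,(8,120,90),(22,255,255));k=np.zeros_like(m);k[box[1]:box[3],box[0]:box[2]]=255;m&=k
    q=np.argwhere(m)[:,::-1];q0=np.float32([onz(c,u,v,.07)[:2] for u,v in q]);print(n,len(q),cv2.minAreaRect(q0) if len(q) else 0)
E
```

```text
at [0.4999 0.1444 0.2814] yaw [0.991 0.132] F [ 1.4 -0.2 -0.4] T [ 0.02 -0.02  0.03] w 0.603 t 14.28
(0.46, -0.2, 0.36, 7.8) [-84.9 336.1 -78.5] rv [ 0.  -0.  -0.2] rows 8.5
(0.44, -0.45, 0.36, 8.5) [-137.7  581.3  -78.5] rv [ 0.  -0.  -0.9] rows 14.4
(0.44, -0.45, 0.211, 8.5) [-137.7  581.3   70.5] rv [ 0.  -0.  -0.9] rows 14.4
(0.44, -0.45, 0.36, 8.5) [-53.7 245.    0. ] rv [ 0.   0.  -0.7] rows 6.0
(0.44, -0.45, 0.211, 8.5) [  0.  -0. 149.] rv [0. 0. 0.] rows 3.6
top 56 ((0.5584568977355957, 0.1323673129081726), (0.04870469868183136, 0.018176456913352013), 26.518346786499023)
scene 1379 ((0.4430118203163147, 0.15341180562973022), (0.29447802901268005, 0.26392310857772827), 87.91041564941406)
```

step_arm([
  [[-1,-30,50,-85,0,0,0],[-1,-30,50,-85,0,0,0],[-1,-85,336,-85,0,0,0],[-1,-85,336,-85,0,0,0],[-1,-85,336,-85,0,0,0],[-1,-85,336,-85,0,0,0],[-1,-85,336,-85,0,0,0],[-1,-85,336,-85,0,0,0],[-1,-85,336,-85,0,0,0],[-1,-138,581,-85,0,0,0]],
])

```text
t: 15.22
eef_pos: [0.4571, -0.2329, 0.3639]
tool_rot: [0.0, 0.998, 0.066, 0.0]
contact_force: [0.5, 0.8, 0.4]
gripper_width: 0.0
grasp_force: 0.0
```

```bash
python3 mv.py 0.44,-0.45,0.36,8.5; python3 - <<'E'
from h import *
from station import bot
c=bot.read_camera("top")
h=cv2.cvtColor(c["image"],cv2.COLOR_RGB2HSV);m=cv2.inRange(h,(8,120,90),(22,255,255));k=np.zeros_like(m);k[170:290,270:345]=255;m&=k
q0=np.float32([onz(c,u,v,.07)[:2] for v,u in np.argwhere(m)]);print(len(q0),cv2.minAreaRect(q0))
E
```

```text
at [ 0.4571 -0.2329  0.3639] yaw [0.991 0.131] F [0.5 0.8 0.4] T [-0.   -0.08 -0.04] w 0.0 t 15.22
(0.44, -0.45, 0.36, 8.5) [-45.5 213.    4.1] rv [ 0.  -0.  -0.9] rows 5.2
798 ((0.4477691650390625, 0.13215020298957825), (0.26359960436820984, 0.04263480752706528), 7.708396911621094)
```

The brush stands let go at the spot intended. Now I go behind the lid.

step_arm([
  [[-1,-46,213,0,0,0,-1],[-1,-46,213,0,0,0,-1],[-1,-46,213,0,0,0,-1],[-1,-46,213,0,0,0,-1],[-1,-46,213,0,0,0,-1],[-1,-46,213,0,0,0,-1],[-1,-46,213,50,0,0,-1],[-1,-46,213,90,0,0,-1],[-1,-46,213,130,0,0,-1],[-1,-46,213,153,0,0,-1]],
])

```text
t: 16.1
eef_pos: [0.4384, -0.4463, 0.2062]
tool_rot: [-0.002, 0.997, 0.075, -0.002]
contact_force: [-0.8, 0.6, -0.0]
gripper_width: -0.002
grasp_force: 0.0
```

```bash
python3 mv.py 0.44,-0.448,0.211,8.5; python3 - <<'E'
import numpy as np
from scipy.spatial.transform import Rotation as Ro
H=np.array([.433,-.399,.051]);f=np.array([-.148,.989,0])
for th in (90,80,70,60,50,40,30,20,10,0):
    t=np.radians(th);C=H+.165*(np.cos(t)*f+np.array([0,0,np.sin(t)]))-.0145*f
    print(th,C.round(4))
E
```

```text
at [ 0.4384 -0.4463  0.2062] yaw [0.989 0.149] F [-0.8  0.6 -0. ] T [ 0.02  0.01 -0.05] w -0.002 t 16.1
(0.44, -0.448, 0.211, 8.5) [ 1.3  1.9 -4.9] rv [-0.2  0.2  0.1] rows 0.1
90 [ 0.4351 -0.4133  0.216 ]
80 [ 0.4309 -0.385   0.2135]
70 [ 0.4268 -0.3575  0.206 ]
60 [ 0.4229 -0.3317  0.1939]
50 [ 0.4194 -0.3084  0.1774]
40 [ 0.4164 -0.2883  0.1571]
30 [ 0.414  -0.272   0.1335]
20 [ 0.4122 -0.26    0.1074]
10 [ 0.4111 -0.2526  0.0797]
0 [ 0.4107 -0.2502  0.051 ]
```

step_arm([
  [[-1,0,-12,-3,0,0,0],[-1,0,-24,-6,0,0,0],[-1,0,-34,-8,0,0,0],[-1,0,-44,-8,0,0,0],[-1,0,-54,-7,0,0,0],[-1,0,-62,-7,0,0,0],[-1,0,-70,-5,0,0,0],[-1,0,-77,-4,0,0,0],[-1,0,-84,-2,0,0,0],[-1,0,-90,0,0,0,0]],
])

```text
t: 16.93
eef_pos: [0.4268, -0.3584, 0.211]
tool_rot: [0.0, 0.997, 0.075, 0.0]
contact_force: [1.2, -1.5, 2.0]
gripper_width: -0.004
grasp_force: 1.0
```

```bash
python3 mv.py 0.4229,-0.3317,0.1939,8.5 0.4194,-0.3084,0.1774,8.5 0.4164,-0.2883,0.1571,8.5
```

```text
at [ 0.4268 -0.3584  0.211 ] yaw [0.989 0.149] F [ 1.2 -1.5  2. ] T [-0.24 -0.09  0.03] w -0.004 t 16.93
(0.4229, -0.3317, 0.1939, 8.5) [  0.1 -27.   17.1] rv [ 0.  -0.   0.1] rows 0.8
(0.4194, -0.3084, 0.1774, 8.5) [  0.1 -50.6  33.5] rv [ 0.  -0.   0.1] rows 1.5
(0.4164, -0.2883, 0.1571, 8.5) [  0.1 -70.9  53.8] rv [ 0.  -0.   0.1] rows 2.1
(0.4194, -0.3084, 0.1774, 8.5) [ -0.  -23.6  16.5] rv [0. 0. 0.] rows 0.7
(0.4164, -0.2883, 0.1571, 8.5) [  0.  -20.3  20.3] rv [0. 0. 0.] rows 0.7
```

step_arm([
  [[-1,0,-9,4,0,0,0],[-1,0,-18,10,0,0,0],[-1,0,-27,17,0,0,0],[-1,0,-35,22,0,0,0],[-1,0,-43,28,0,0,0],[-1,0,-51,34,0,0,0],[-1,0,-58,40,0,0,0],[-1,0,-65,47,0,0,0],[-1,0,-71,54,0,0,0],[-1,0,-71,54,0,0,0]],
])

```text
t: 17.77
eef_pos: [0.4151, -0.2865, 0.155]
tool_rot: [-0.001, 0.997, 0.076, -0.001]
contact_force: [-0.2, 0.3, -1.0]
gripper_width: 0.001
grasp_force: 0.0
```

```bash
python3 mv.py 0.414,-0.272,0.1335,8.5 0.4122,-0.26,0.1074,8.5 0.4111,-0.2526,0.0797,8.5 0.4107,-0.2502,0.054,8.5
```

```text
at [ 0.4151 -0.2865  0.155 ] yaw [0.989 0.151] F [-0.2  0.3 -1. ] T [ 0.05  0.03 -0.02] w 0.001 t 17.77
(0.414, -0.272, 0.1335, 8.5) [  1.2 -14.5  21.5] rv [-0.1  0.1  0.2] rows 0.6
(0.4122, -0.26, 0.1074, 8.5) [  1.3 -26.5  47.7] rv [-0.1  0.1  0.2] rows 1.3
(0.4111, -0.2526, 0.0797, 8.5) [  1.4 -33.9  75.4] rv [-0.1  0.1  0.2] rows 2.0
(0.4107, -0.2502, 0.054, 8.5) [  1.4 -36.3 101.1] rv [-0.1  0.1  0.2] rows 2.6
(0.4122, -0.26, 0.1074, 8.5) [ -0.  -12.1  26.1] rv [0. 0. 0.] rows 0.7
(0.4111, -0.2526, 0.0797, 8.5) [ 0.  -7.5 27.7] rv [0. 0. 0.] rows 0.7
(0.4107, -0.2502, 0.054, 8.5) [-0.  -2.4 25.7] rv [0. 0. 0.] rows 0.6
```

step_arm([
  [[-1,0,-8,11,0,0,0],[-1,0,-14,21,0,0,0],[-1,0,-19,31,0,0,0],[-1,0,-24,40,0,0,0],[-1,0,-28,50,0,0,0],[-1,0,-31,60,0,0,0],[-1,0,-33,70,0,0,0],[-1,0,-35,80,0,0,0],[-1,0,-36,88,0,0,0],[-1,0,-36,92,0,0,0]],
])

```text
t: 18.6
eef_pos: [0.4102, -0.2526, 0.0634]
tool_rot: [-0.0, 0.997, 0.075, -0.001]
contact_force: [-0.5, 0.7, 0.7]
gripper_width: 0.0
grasp_force: 0.1
```

```bash
python3 mv.py 0.4107,-0.2502,0.054,8.5
```

```text
at [ 0.4102 -0.2526  0.0634] yaw [0.989 0.149] F [-0.5  0.7  0.7] T [ 0.02  0.06 -0.07] w 0.0 t 18.6
(0.4107, -0.2502, 0.054, 8.5) [ 0.9 -2.3  9.4] rv [-0.1  0.1  0.1] rows 0.2
```

step_arm([
  [[-1,0,-2,3,0,0,0],[-1,0,-2,5,0,0,0],[-1,0,-2,7,0,0,0],[-1,0,-2,9,0,0,0],[-1,0,-2,11,0,0,0],[-1,0,-2,11,0,0,0]],
])

```text
t: 19.1
eef_pos: [0.4108, -0.2513, 0.0554]
tool_rot: [0.0, 0.997, 0.075, -0.0]
contact_force: [-4.7, 4.1, 19.9]
gripper_width: -0.0
grasp_force: 9.9
```

```bash
python3 mv.py 0.4107,-0.2502,0.054,8.5
```

```text
at [ 0.4108 -0.2513  0.0554] yaw [0.989 0.149] F [-4.7  4.1 19.9] T [ 0.71  1.23 -0.03] w -0.0 t 19.1
(0.4107, -0.2502, 0.054, 8.5) [ 0.1 -1.1  1.4] rv [0.1 0.  0.1] rows 0.0
```

step_arm([
  [[-1,0,0,2,0,0,0],[-1,0,0,2,0,0,0],[-1,0,0,2,0,0,0],[-1,0,0,-20,0,0,0],[-1,0,0,-60,0,0,0],[-1,0,0,-100,0,0,0],[-1,0,150,-240,0,0,0],[-1,0,150,-240,0,0,0],[-1,0,250,-240,0,0,0],[-1,0,250,-240,0,0,0]],
])

```text
t: 19.93
eef_pos: [0.4314, -0.3884, 0.2469]
tool_rot: [0.001, 0.997, 0.075, 0.001]
contact_force: [-0.4, -1.0, -1.1]
gripper_width: -0.001
grasp_force: 0.0
```

step_arm([
  [[-1,0,150,-60,0,0,0],[-1,0,150,-60,0,0,0],[-1,0,150,-60,0,0,0],[-1,0,150,-60,0,0,0],[-1,0,150,-60,0,0,0]],
])

```text
t: 20.35
eef_pos: [0.4518, -0.5433, 0.3064]
tool_rot: [0.004, 0.997, 0.071, 0.001]
contact_force: [-1.2, 0.3, -0.4]
gripper_width: -0.006
grasp_force: 0.0
```

```bash
python3 mv.py 0.44,-0.45,0.3,8.5; python3 - <<'E'
from h import *
from station import bot
a=bot.read_camera("top");s=bot.read_camera("scene")
# predicted shut lid corners in scene+top; check bright/grey lid edges by colour samples around them
f=np.array([-.148,.989,0]);b=np.array([.989,.148,0]);H=np.array([.522,-.386,.053])
for n,c in(("top",a),("scene",s)):
    for yb in (-.07,0.07):
        r=[]
        for d in np.arange(.14,.27,.01):
            u,v=proj(c,H+f*d+b*yb);r.append(int(c["image"][int(round(v)),int(round(u))].mean()))
        print(n,yb,r)
c=a;h=cv2.cvtColor(c["image"],cv2.COLOR_RGB2HSV);m=cv2.inRange(h,(8,120,90),(22,255,255));k=np.zeros_like(m);k[170:290,270:345]=255;m&=k
q0=np.float32([onz(c,u,v,.07)[:2] for v,u in np.argwhere(m)]);print(len(q0),cv2.minAreaRect(q0))
# scene: grey-lid mask centroid/extent projected on z=.054
E
```

```text
at [ 0.4518 -0.5433  0.3064] yaw [0.99  0.142] F [-1.2  0.3 -0.4] T [ 0.02  0.04 -0.03] w -0.006 t 20.35
(0.44, -0.45, 0.3, 8.5) [  1.5 -94.1   5.7] rv [ 0.4 -0.1 -0.4] rows 2.3
top -0.07 [167, 166, 168, 166, 167, 166, 137, 230, 231, 231, 224, 221, 220]
top 0.07 [172, 173, 175, 172, 173, 175, 101, 228, 233, 233, 220, 218, 220]
scene -0.07 [133, 129, 127, 127, 124, 130, 56, 40, 37, 40, 64, 162, 191]
scene 0.07 [137, 133, 133, 135, 135, 133, 75, 36, 42, 47, 72, 151, 187]
801 ((0.4479825496673584, 0.132374107837677), (0.2640797793865204, 0.042828477919101715), 7.5924272537231445)
```

```bash
python3 - <<'E'
from h import *
from station import bot
f=np.array([-.148,.989,0]);b=np.array([.989,.148,0]);H=np.array([.522,-.386,.053])
C={n:bot.read_camera(n) for n in("top","scene")}
for yb in (-.09,-.07,.07,.09):
    P={}
    for n,c in C.items():
        ds=np.arange(.18,.215,.0005);g=cv2.cvtColor(c["image"],cv2.COLOR_RGB2GRAY).astype(np.float32)
        uv=np.float32([proj(c,H+f*d+b*yb) for d in ds]);r=cv2.remap(g,uv[None,:,0],uv[None,:,1],cv2.INTER_LINEAR)[0]
        t=(r[:8].mean()+r.min())/2;i=np.argmax(r<t);P[n]=uv[i];print(n,yb,round(ds[i],4),end=' ')
    X,e=tri(C["top"],P["top"],C["scene"],P["scene"]);print(X.round(4),round(e,4))
E
```

```text
top -0.09 0.1955 scene -0.09 0.1985 [ 0.4045 -0.206   0.0504] 0.0013
top -0.07 0.195 scene -0.07 0.199 [ 0.4246 -0.2035  0.0496] 0.0018
top 0.07 0.1965 scene 0.07 0.1995 [ 0.5629 -0.1811  0.0506] 0.0016
top 0.09 0.197 scene 0.09 0.1995 [ 0.5825 -0.1777  0.051 ] 0.0013
```

The lid's free edge triangulates to 50-51 mm high across its width, so it is fully shut. The brush is resting free at about (0.50, 0.14).

```bash
python3 -c "
from station import bot
print(bot.hand_in())"
```

```text
the job is handed in; nothing more can be done
None
```

The job is handed in, with no verdict shown: all four offcuts were swept into the scrap box with the brush, the brush was left standing on the bench clear of the box, and the lid measured shut; the comparator, bottle and timer were not touched as far as I could tell, though I did not re-measure them at the end.

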